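# Prop open the lid of a wooden spice case on its folding stay

### The job

Raise the lid of the wooden case by the steel bar handle on its front edge until the folding stay inside drops into its notch, then let the lid back down onto the stay so that it stays up locked and unaided, and let go.

Things in the scene. Friction and masses are not known exactly. Their poses are not given: they have to be found in the camera images.
- lid (a joint): Lid angle, rad: 0 shut, 1.4 stop. Wooden lid 180 x 150 x 10 mm, 0.35 kg, hinged on the far rim of a fixed open-topped wooden case (180 deep, 150 wide, 75 mm high); it falls shut by its weight. Raised past 1.2 the stay is sure to have dropped in its notch; let down again, the lid comes to rest on the stay at about 0.97 and stays there. Let go below 1.05, before the drop, it falls shut.
- handle (a point): Middle of the bar handle: round steel bar 10 mm thick, 100 mm long, parallel to the hinge, 50 mm beyond the lid's front edge, held by an arm at each end, in the plane of the lid (80 mm above the counter when shut; 5.5 mm above the lid's underside). 230 mm from the hinge line; it turns with the lid, up and back along an arc, and the bar may turn between the fingers.
- lid_hinge (a point): Middle of the lid's hinge line at the case's far upper rim, level with the lid's underside, 75 mm above the counter. The horizontal direction from the handle to this point is square to the hinge line. The point turns with the lid: x points along the lid away from the handle, y along the hinge line, z out of the lid's upper face.
- stay_foot (a point): Middle of the steel pin, 8 mm thick, at the foot of the stay: a flat steel bar 105 mm long that hangs from the lid's underside at the case's right wall (seen from the front). As the lid rises the foot is dragged back along a rail, 45 mm above the counter, and at a lid angle of about 1.1 drops by itself into the notch, where it stands 35 mm above the counter.

How it is judged:
At the end, for the whole second after the job is handed in: The lid rests on its stay at 0.87 to 1.07 rad (nominally 0.97), with the stay's foot down in the notch (its pin less than 40 mm above the counter), and does not move (under 0.05 rad/s) (value of joint lid between 0.87 and 1.07 rad and height (world z) of stay_foot below 0.04 m and velocity of joint lid between -0.05 and 0.05 rad/s); the robot touches nothing.
It also fails if it takes over 43 s, if anything falls off the work surface, if the arm or the gripper's body presses on something with over 40 N, if the wrist force passes 120 N, or if a joint passes its speed limit or range.

### The arm

A 6-joint arm with a two-finger parallel gripper is mounted at the origin on a cart in front of the work surface, level with it; the furniture and walls round the work are solid. World frame = base frame: x ahead of the robot, y to its left, z up, the work surface at z = 0. Lengths are in m, angles in rad, forces in N, time in s.
With the tool pointing down it reaches from about 0.275 to 0.875 m from the base axis. Payload 12.5 kg.
Tool frame: the origin (TCP) lies at the very end of the fingers, on their centre line; the grasp point (between the pads) lies 19 mm behind it; z points along the fingers, y is the line along which they close (so a half turn about z gives the same grasp; the last joint's range is limited). The gripper opens to 85 mm and grips with 20 to 120 N. Pads are 22 mm wide; open, the fingers measure 114 mm over their backs; the gripper's body (76 mm by 85 mm) begins 54 mm behind the grasp point. The pads swing forward as they close: fully open they stand 13 mm farther back than shut.
Start: joints at [1.072, 0.351, 1.652, -0, 1.139, -0.085], TCP at [0.221, 0.504, 0.231] pointing down, gripper open.
Joint ranges: [-2.75, 2.75], [-0.79, 2.1], [0.01, 2.65], [-1.57, 4.71], [0.07, 3.14], [-2.87, 2.87]. Speed limits (rad/s): [2.22, 2.22, 2.79, 3.14, 3.14, 3.14].

### API

Orientations are given as a 3x3 rotation matrix whose columns are the frame's x, y, z axes.
In Python, from bench import manip gives the robot as it stands. Calls block until the motion is done:
- manip.move_ptp(position, orientation): joint-space move of the TCP to a pose.
- manip.move_l(position, attitude=None, max_speed=0.15): straight line of the TCP; attitude=None keeps the orientation; max_speed is the mean speed in m/s.
- manip.move_j(angles): joint-space move.
- manip.set_gripper(opening, effort=None): opening from 0.0 (shut) to 1.0 (fully open); effort is the grip in N (None keeps the last); returns when the fingers have stopped.
- manip.dwell(seconds).
- manip.inverse_kinematics(position, orientation): joint angles nearest the present ones, or None.
- manip.grab_frame(name): name is "scene" or "side" or "wrist"; returns (picture, depth): 420x560x3 uint8, red, green, blue; 420x560 float32, m along the optical axis (not along the pixel's ray), 0 where there is no reading.
- manip.get_calibration(name): a dict with "camera_matrix" (3x3 intrinsics, pixels), "k1" (the pictures are not rectified: a ray, as slopes to the right and down, at radius r is drawn at 1 + k1 r^2 times it, then the intrinsics apply), "R" (3x3) and "t" (3): a world point X has camera coordinates R X + t. Camera axes: x right, y down, z forward; pixel columns grow to the right and rows downward; lengths in m; the calibration is good to about 2 mm. A picture is of the moment at which its call begins: read the wrist's pose just before it. get_calibration takes no time and is no camera call; for the wrist camera it gives the pose at the moment of the call.
A pose or a line that the arm cannot do raises manip.Unreachable and nothing moves.
- manip.sign_off(): hands the job in; it is judged then, once.
Trained networks look in the newest picture that a camera, given by its name, has taken for a name from the list of things; names that differ only in an ending like _2 or _b are one class to them, and where a whole thing is asked for, a point or a joint stands for the part that bears it (a point fixed in the world has none). Each returns a list of dicts, best first, with "confidence" (0 to 1); they miss things now and then, are a little off and sometimes report something else, mostly with a low value. They report only what shows in the picture. A call takes as long as a camera call.
- manip.look_for(camera, name): "at" ([x, y, z] in m, in world coordinates, good to about 4 mm: the middle of the surface that is visible of it).
Readings, each from a call of its own:
- manip.current_time(): time.
- manip.current_qpos(): joint angles.
- manip.current_joint_vel(): joint speeds.
- manip.current_joint_torque(): joint torques, N m.
- manip.current_ee_pos(): TCP position.
- manip.current_tcp_rot(): TCP orientation.
- manip.current_force(): force on the tool from outside, world axes, zero at the start.
- manip.current_ft_torque(): the same for the moment, N m.
- manip.current_grip_width(): opening from 0.0 (shut) to 1.0 (fully open).
- manip.current_grip_force(): force on a finger pad.
Only numpy, scipy, OpenCV 4.12 (cv2) and the standard library are available. Lean on these libraries where they do the work, as an engineer would, in place of code of your own. Each camera call takes 0.05 s, during which the arm holds its last target. There are 200 camera calls.

## Working session

There is one attempt and no reset: what is moved stays moved. The work goes in short steps, each a Python script; the robot and the scene stay as the last script left them, time stands still between calls to the robot, and variables do not carry over. Pictures are saved under pics/ and viewed, at most 10 in all, crops included, and the job is handed in when it is done.

```bash
mkdir -p pics; ls
python3 - <<'E'
from bench import manip
import cv2,numpy as np
ims=[]
for c in ("scene","side"):
    im,d=manip.grab_frame(c); ims.append(im)
    np.savez("f_%s.npz"%c,im=im,d=d)
    cal=manip.get_calibration(c); print(c,np.round(cal["camera_matrix"],1).tolist(),cal["k1"],np.round(cal["R"],3).tolist(),np.round(cal["t"],3))
    for n in ("handle","lid_hinge","lid","stay_foot"):
        print(n,[(np.round(r["at"],3).tolist(),round(r["confidence"],2)) for r in manip.look_for(c,n)[:3]])
    cv2.imwrite("pics/%s0.png"%c,im[:,:,::-1])
print(manip.current_time(),manip.current_tcp_rot().round(3).tolist())
E
```

```text
pics
scene [[397.3, 0.0, 278.8], [0.0, 397.3, 203.5], [0.0, 0.0, 1.0]] 0.0023751770119464716 [[0.617, -0.787, 0.003], [-0.477, -0.378, -0.794], [0.625, 0.488, -0.609]] [-0.222  0.416  0.457]
handle [([0.614, 0.12, 0.084], 0.67)]
lid_hinge []
lid [([0.617, 0.122, 0.089], 0.95)]
stay_foot []
side [[404.2, 0.0, 281.3], [0.0, 404.2, 207.2], [0.0, 0.0, 1.0]] -0.07535762147963834 [[0.985, -0.175, 0.005], [-0.102, -0.598, -0.795], [0.142, 0.782, -0.607]] [-0.525  0.256  0.706]
handle [([0.624, 0.113, 0.085], 0.68)]
lid_hinge [([0.626, 0.113, 0.084], 0.76)]
lid [([0.624, 0.116, 0.085], 0.83)]
stay_foot []
0.5 [[-0.916, 0.402, -0.0], [0.402, 0.916, -0.0], [0.0, -0.0, -1.0]]
```

View pics/scene0.png

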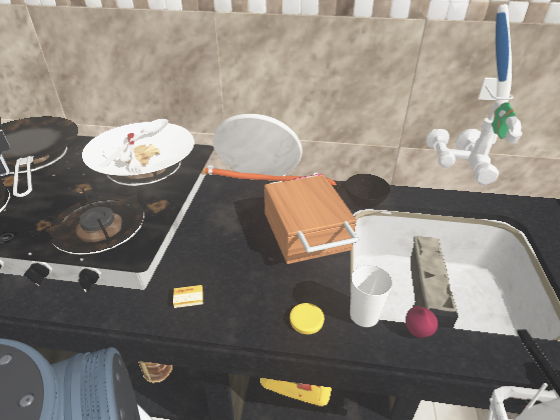

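View pics/side0.png

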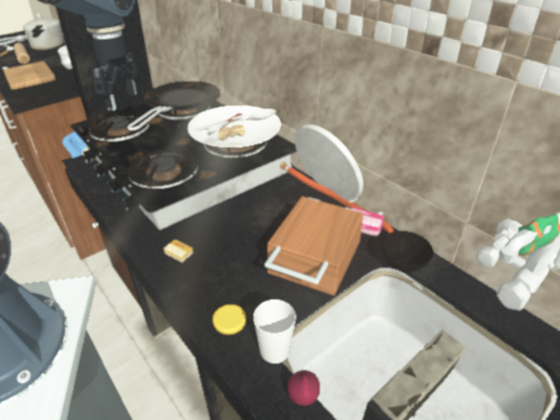

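The scene picture shows the shut case with its lid at about (312,205) and its bar handle from (302,246) to (356,238), nearest the camera on the right. In the side picture the bar runs from (267,266) to (325,278). Next I measure the lid plane from both depth images and triangulate the bar.

```bash
cat > h.py <<'E'
import numpy as np, cv2
from bench import manip
def cloud(cal,d):
    K=np.array(cal["camera_matrix"]);v,u=np.indices(d.shape)
    D=np.array([cal["k1"],0,0,0,0.])
    p=cv2.undistortPoints(np.c_[u.ravel(),v.ravel()].astype(float)[:,None],K,D)[:,0]
    P=np.c_[p,np.ones(len(p))]*d.reshape(-1,1)
    return ((P-np.array(cal["t"]))@np.array(cal["R"])).reshape(*d.shape,3)
E
python3 - <<'E'
from h import *
for c in ("scene","side"):
    f=np.load("f_%s.npz"%c); W=cloud(manip.get_calibration(c),f["d"])
    m=(f["d"]>0)&(abs(W[...,0]-.62)<.2)&(abs(W[...,1]-.1)<.2)&(W[...,2]>.076)&(W[...,2]<.096)
    n,l,s,cen=cv2.connectedComponentsWithStats(m.astype(np.uint8))
    k=1+np.argmax(s[1:,4]); P=W[l==k]; print(c,s[k],"n",len(P),"z",np.percentile(P[:,2],[5,50,95]).round(4))
    lidm=cv2.morphologyEx((l==k).astype(np.uint8),cv2.MORPH_OPEN,np.ones((9,9)))
    L=W[lidm>0]; r=cv2.minAreaRect(L[:,:2].astype(np.float32)); print("lid",np.round(r[0],4),np.round(r[1],4),r[2],L[:,2].mean().round(4)); print(cv2.boxPoints(r).round(3).tolist())
    im=f["im"]; o=im[:,:,::-1].copy(); o[lidm>0,1]=255
    H=m&(lidm==0); o[H]=(255,0,255)
    cv2.imwrite("pics/%s1.png"%c,cv2.resize(np.hstack([im[170:300,240:380,::-1],o[170:300,240:380]]),None,fx=2.8,fy=2.8,interpolation=cv2.INTER_CUBIC))
    # candidate handle points beyond the lid rect
    bp=cv2.boxPoints(r)
    Q=W[H]; dd=np.array([cv2.pointPolygonTest(bp,(float(a),float(b)),True) for a,b,_ in Q]); Q=Q[dd<-.035]; print("bar pts",len(Q),Q.mean(0).round(4),Q[:,2].max().round(4), Q.min(0).round(3),Q.max(0).round(3))
E
python3 - <<'E'
import cv2,numpy as np
a=cv2.imread('pics/scene1.png');b=cv2.imread('pics/side1.png')
cv2.imwrite('pics/both1.png',cv2.resize(np.vstack([a,b]),(640,594)))
E
```

```text
scene [ 264  175   95   78 4085] n 4085 z [0.0812 0.085  0.0867]
lid [0.6329 0.1357] [0.1986 0.1501] 54.95683670043945 0.085
[[0.5139999985694885, 0.09799999743700027], [0.6370000243186951, 0.010999999940395355], [0.7509999871253967, 0.17399999499320984], [0.628000020980835, 0.25999999046325684]]
bar pts 916 [0.5718 0.02   0.0854] 0.0959 [ 0.471 -0.1    0.076] [0.82  0.3   0.096]
side [ 265  197   99   87 4626] n 4626 z [0.0818 0.0851 0.0868]
lid [0.6343 0.1346] [0.1972 0.1507] 55.18624496459961 0.0851
[[0.515999972820282, 0.09700000286102295], [0.6399999856948853, 0.010999999940395355], [0.7519999742507935, 0.17299999296665192], [0.6290000081062317, 0.2590000033378601]]
bar pts 878 [0.5911 0.0488 0.0853] 0.0959 [ 0.473 -0.1    0.076] [0.82  0.3   0.096]
```

View pics/both1.png

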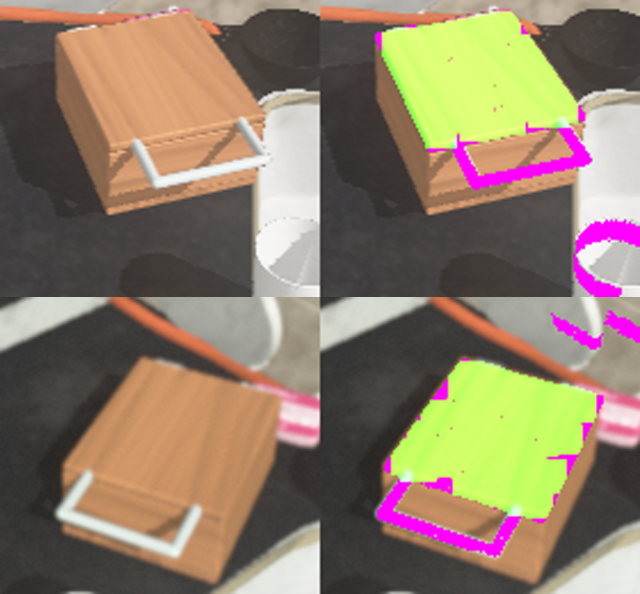

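The masks pick out the lid and the bar cleanly in both views: bar from (470,180) to (585,158) in the top right crop and from (382,515) to (495,550) in the bottom right one. Now I fit the bar in the lid's frame.

Run:
```python
from h import *
c0=np.array([.6336,.1352])
for a in (54.95,55.19):
    pass
u=np.array([np.cos(np.radians(55.07)),np.sin(np.radians(55.07))]); w=np.array([u[1],-u[0]])
for c in ("scene","side"):
    f=np.load("f_%s.npz"%c); W=cloud(manip.get_calibration(c),f["d"])
    s=(W[...,:2]-c0)@u; t=(W[...,:2]-c0)@w; z=W[...,2]
    ok=(f["d"]>0)&(z>.07)&(z<.096)&(abs(t)<.09)
    T=ok&(z>.08)&(s>-.05)&(s<.15); 
    print(c,"far edge s",np.percentile(s[T],[99,99.8]).round(4),"t sides",np.percentile(t[T],[.5,99.5]).round(4))
    B=ok&(s<-.118)&(s>-.17); print("bar n",B.sum(),"s",np.percentile(s[B],[1,25,50,75,99]).round(4),"t",np.percentile(t[B],[1,50,99]).round(4),"z",np.percentile(z[B],[1,50,99]).round(4))
    C=B&(abs(t)<.035); print("mid",C.sum(),W[C].mean(0).round(4),np.percentile(s[C],[2,50,98]).round(4),np.percentile(z[C],[2,50,98]).round(4),np.polyfit(t[C],s[C],1).round(4))
```

```text
scene far edge s [0.0903 0.0967] t sides [-0.0755  0.0726]
bar n 348 s [-0.1435 -0.1415 -0.1397 -0.136  -0.1197] t [-0.0556 -0.0042  0.0522] z [0.0772 0.0839 0.087 ]
mid 181 [0.5527 0.0207 0.0832] [-0.1435 -0.1409 -0.1349] [0.0779 0.0839 0.0866] [-0.0011 -0.1402]
side far edge s [0.0908 0.0964] t sides [-0.0727  0.0756]
bar n 359 s [-0.1443 -0.1417 -0.1397 -0.1362 -0.1187] t [-0.0526 -0.      0.0547] z [0.078  0.084  0.0875]
mid 193 [0.5534 0.0201 0.0832] [-0.1438 -0.1406 -0.1346] [0.0782 0.0838 0.0865] [-0.0098 -0.1403]
```

```bash
cat >> h.py <<'E'
A=np.radians(55.07); u=np.array([np.cos(A),np.sin(A),0]); Z=np.array([0,0,1.])
HINGE=np.array([.6336,.1352,0])+.091*u+.075*Z
Rt=np.c_[np.cross(u,-Z),u,-Z]          # tool down, closing across the bar
def bar(th): return HINGE+.230*(-np.cos(th)*u+np.sin(th)*Z)+.0055*(np.sin(th)*u+np.cos(th)*Z)
def tcp(th): return bar(th)-.019*Z
def rep(s): print(s,round(manip.current_time(),2),"F",np.round(manip.current_force(),1),"w",round(manip.current_grip_width(),3),"p",np.round(manip.current_ee_pos(),4))
E
python3 - <<'E'
from h import *
for th in (0,.6,1.27): print(bar(th).round(4),np.round(manip.inverse_kinematics(tcp(th),Rt),2))
manip.set_gripper(.42,40)
manip.move_ptp(tcp(0)+.09*Z,Rt); rep("above")
im,d=manip.grab_frame("wrist"); W=cloud(manip.get_calibration("wrist"),d); cv2.imwrite("pics/wrist0.png",im[:,:,::-1])
print([(np.round(r["at"],3).tolist(),round(r["confidence"],2)) for r in manip.look_for("wrist","handle")[:2]])
s=(W-HINGE)@u; t=(W-HINGE)@np.cross(u,Z); z=W[...,2]
B=(d>0)&(z>.07)&(z<.095)&(s<-.205)&(s>-.26)&(abs(t)<.035)
print("bar",B.sum(),np.percentile(s[B],[2,50,98]).round(4),z[B].max() if B.any() else 0)
E
```

```text
[0.554  0.0212 0.0805] [-0.05  0.59  1.76 -0.    0.79 -1.01]
[0.5788 0.0567 0.2094] [ 0.02  0.45  1.61 -0.    1.08 -0.94]
[0.6497 0.1582 0.2963] [ 0.17  0.54  1.26 -0.    1.35 -0.79]
above 3.16 F [0.2 0.4 0. ] w 0.421 p [0.554  0.022  0.1516]
[([0.613, 0.122, 0.084], 0.87)]
bar 1431 [-0.2329 -0.2281 -0.2234] 0.08686302811067385
```

View pics/wrist0.png

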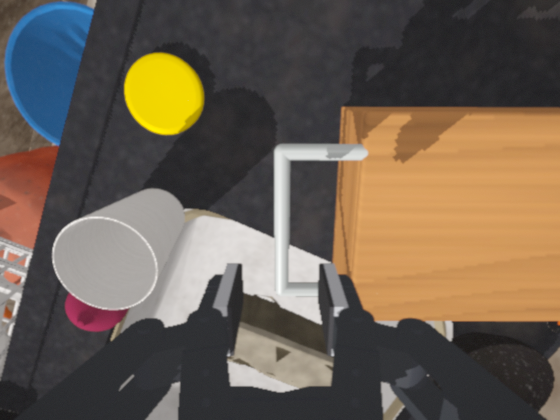

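The wrist picture shows the bar at column 282, upright from row 150 to 292, between the two fingers (columns 235 and 325). Depth from this view puts it within about 2 mm of the fitted place. Next I descend, grip and lift.

Run:
```python
from h import *
manip.move_l(tcp(0)+.001*u,Rt,max_speed=.06); rep("down")
manip.set_gripper(0.0,40); rep("grip"); print(manip.current_grip_force())
for th in np.linspace(0,.25,3)[1:]:
    manip.move_l(tcp(th)+.001*u,Rt,max_speed=.06); rep("th %.2f"%th)
```

```text
down 4.91 F [-0.1 -0.8 -0.5] w 0.42 p [0.5548 0.022  0.0618]
grip 5.27 F [1.5 6.2 1.7] w 0.101 p [0.555  0.0225 0.0618]
38.96692156791687
th 0.12 5.89 F [ 4.4  5.3 -3.4] w 0.102 p [0.5564 0.0245 0.0909]
th 0.25 6.52 F [ 5.4  3.2 -3.4] w 0.095 p [0.5596 0.0292 0.1183]
```

Grip width 0.10 (about 9 mm) matches the bar, and the forces are small. I carry on up the arc, stopping if the load grows.

Run:
```python
from h import *
for th in np.linspace(.25,1.27,9)[1:]:
    manip.move_l(tcp(th)+.001*u,Rt,max_speed=.07); rep("th %.2f"%th)
    if np.linalg.norm(manip.current_force())>35 or manip.current_grip_width()<.07: print("stop"); break
im,d=manip.grab_frame("scene"); im2,_=manip.grab_frame("side")
for c in ("scene","side"): print([(np.round(r["at"],3).tolist(),round(r["confidence"],2)) for r in manip.look_for(c,"stay_foot")[:2]])
cv2.imwrite("pics/up.png",cv2.resize(np.hstack([im[60:290,220:420,::-1],im2[90:320,220:420,::-1]]),None,fx=2,fy=2))
```

```text
th 0.38 7.08 F [ 2.4 -2.5 -1.5] w 0.097 p [0.5649 0.0367 0.1457]
th 0.51 7.65 F [-1.2 -6.7  1.3] w 0.095 p [0.5721 0.047  0.1719]
th 0.63 8.22 F [ -5.8 -10.4   6.5] w 0.101 p [0.5812 0.0599 0.1966]
th 0.76 8.78 F [ -9.8 -12.   12.4] w 0.099 p [0.592  0.0753 0.2192]
th 0.89 9.35 F [-10.6 -11.2  17.7] w 0.096 p [0.605  0.0937 0.2396]
th 1.02 9.92 F [-8.7 -8.5 18.6] w 0.097 p [0.6192 0.114  0.2563]
th 1.14 10.48 F [-5.3 -5.4 14.8] w 0.098 p [0.6346 0.136  0.2694]
th 1.27 11.05 F [-3.1 -4.1 12.9] w 0.098 p [0.6506 0.1588 0.2791]
[([0.692, 0.136, 0.072], 0.57)]
[([0.698, 0.133, 0.078], 0.43)]
```

View pics/up.png

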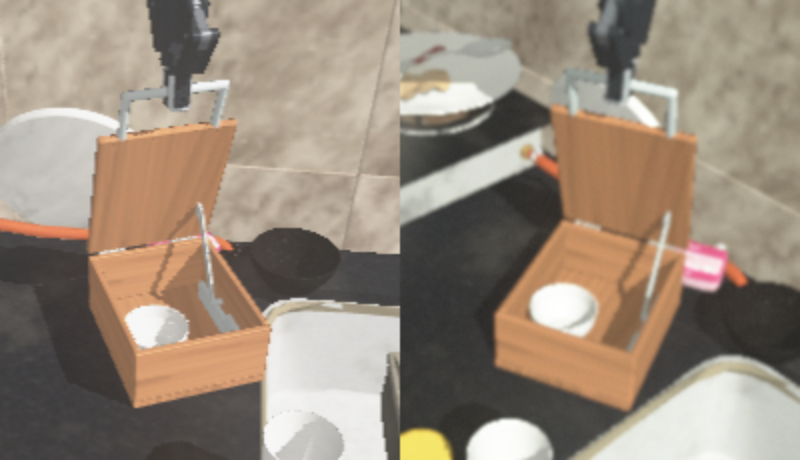

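The picture shows the lid open (bar in the fingers at (178,90) left, (615,90) right), with the stay hanging steeply from (200,205) to its rail at (205,290). I let it down gently, watching the force.

Run:
```python
from h import *
f0=None
for th in (1.2,1.13,1.06,1.03,1.0,.98,.965):
    manip.move_l(tcp(th)+.001*u,Rt,max_speed=.05); rep("th %.3f"%th)
    f=manip.current_force(); 
    if np.linalg.norm(f)>32: print("stop"); break
im,d=manip.grab_frame("scene"); im2,_=manip.grab_frame("side")
for c in ("scene","side"): print([(np.round(r["at"],3).tolist(),round(r["confidence"],2)) for r in manip.look_for(c,"stay_foot")[:2]])
cv2.imwrite("pics/low.png",cv2.resize(np.hstack([im[60:290,220:420,::-1],im2[90:320,220:420,::-1]]),None,fx=2,fy=2))
```

```text
th 1.200 11.72 F [-3.1 -2.9 12.6] w 0.097 p [0.6416 0.146  0.2739]
th 1.130 12.2 F [-3.1 -3.6 11.4] w 0.101 p [0.6331 0.1338 0.2678]
th 1.060 12.68 F [-2.7 -3.6  9.8] w 0.099 p [0.6247 0.1219 0.2604]
th 1.030 12.97 F [-2.  -3.8  8.3] w 0.095 p [0.6212 0.1168 0.2567]
th 1.000 13.26 F [-1.8 -3.6  8.1] w 0.098 p [0.6178 0.112  0.2532]
th 0.980 13.51 F [-1.8 -4.4  5.2] w 0.099 p [0.6155 0.1087 0.2504]
th 0.965 13.76 F [-1.7 -2.7  6. ] w 0.1 p [0.614  0.1066 0.2487]
[]
[([0.689, 0.12, 0.074], 0.57)]
```

View pics/low.png

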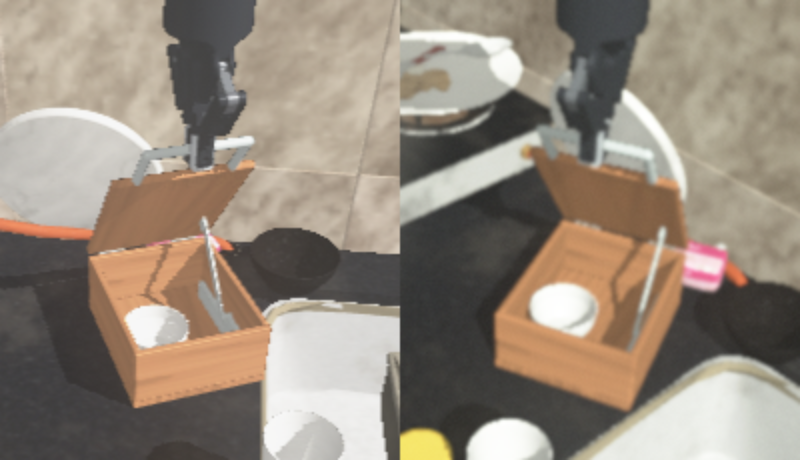

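The lid is lower (bar at (200,150) left), and the stay's foot is near (222,305), but there is no clear contact yet. I lower it a little more and watch for the force to rise.

Run:
```python
from h import *
for th in (.955,.945,.935,.925,.915):
    manip.move_l(tcp(th)+.001*u,Rt,max_speed=.04); manip.dwell(.15); rep("th %.3f"%th)
    if np.linalg.norm(manip.current_force())>22: print("contact"); break
im,d=manip.grab_frame("scene")
W=cloud(manip.get_calibration("scene"),d)
np.savez("low.npz",im=im,W=W)
s=(W-HINGE)@u; t=(W-HINGE)@np.cross(u,Z)
# lid angle from the underside plane
L=(d>0)&(s<-.02)&(s>-.1)&(t>-.06)&(t<.03)&(W[...,2]>.1)&(W[...,2]<.22)
print(L.sum(),"lid angle",np.arctan2(*(np.polyfit(W[L][:,2],s[L],1)[0]*np.array([0,1])+np.array([1,0]))[::1]) )
cv2.imwrite("pics/low2.png",cv2.resize(im[150:250,290:360,::-1],None,fx=6,fy=6,interpolation=cv2.INTER_CUBIC))
```

```text
th 0.955 14.36 F [-0.1 -2.6  7.2] w 0.102 p [0.6132 0.1055 0.2478]
th 0.945 14.76 F [1.  0.6 8.3] w 0.103 p [0.6124 0.1044 0.2469]
th 0.935 15.16 F [ 2.7  4.4 10.4] w 0.098 p [0.6117 0.1034 0.246 ]
th 0.925 15.56 F [ 2.5  6.6 12.2] w 0.098 p [0.611  0.1022 0.2451]
th 0.915 15.96 F [ 4.5  9.2 13.7] w 0.098 p [0.6103 0.1013 0.2442]
849 lid angle 2.214015261617917
```

View pics/low2.png

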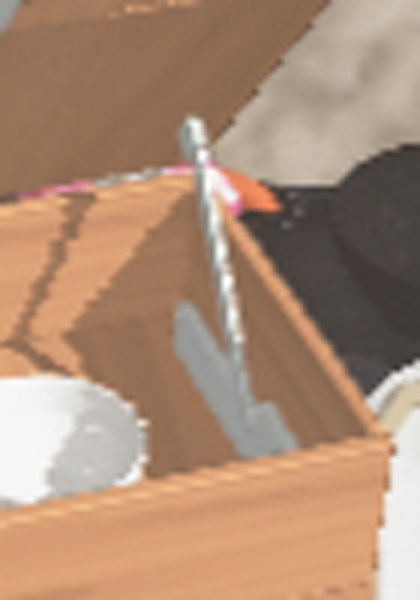

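The zoomed picture shows the foot at about (245,405), hooked behind the raised step of the rail at (265,415). The rising force also says the lid rests on the stay. I go back to the unloaded height, release, and rise clear.

Run:
```python
from h import *
manip.move_l(tcp(.955)+.001*u,Rt,max_speed=.04); rep("back")
manip.set_gripper(.42,40); manip.dwell(.2); rep("open")
p=np.array(manip.current_ee_pos()); manip.move_l(p+.08*Z,Rt,max_speed=.08); rep("clear")
def ang(c):
    im,d=manip.grab_frame(c); W=cloud(manip.get_calibration(c),d)
    s=(W-HINGE)@u; t=(W-HINGE)@np.cross(u,Z); z=W[...,2]
    B=(d>0)&(abs(t)<.03)&(z>.2)&(z<.32)&(s<-.08)&(s>-.19)
    L=(d>0)&(s<-.02)&(s>-.1)&(abs(t)<.05)&(z>.1)&(z<.2)&(abs(np.hypot(s,z-.075)-.1)<.08)
    b=np.median(np.c_[s[B],z[B]],0) if B.any() else np.array([np.nan]*2)
    print(c,B.sum(),b.round(4),"bar angle",np.arctan2(b[1]-.075,-b[0]).round(3),"lid slope",L.sum(),np.arctan(-1/np.polyfit(z[L],s[L],1)[0]).round(3)); return im
im=ang("scene"); manip.dwell(.5); im2=ang("side")
cv2.imwrite("pics/end.png",cv2.resize(np.hstack([im[60:290,220:420,::-1],im2[90:320,220:420,::-1]]),None,fx=2,fy=2))
print(manip.current_time())
```

```text
back 16.39 F [ 0.6 -2.1  8.6] w 0.099 p [0.6133 0.1056 0.2479]
open 16.98 F [-0.5  0.1  0.4] w 0.417 p [0.6127 0.1054 0.2468]
clear 18.12 F [1.2 0.2 0.7] w 0.419 p [0.6126 0.1054 0.3262]
scene 448 [-0.0989  0.2254] bar angle 0.989 lid slope 866 0.963
side 476 [-0.0992  0.2258] bar angle 0.989 lid slope 850 0.962
18.725
```

View pics/end.png

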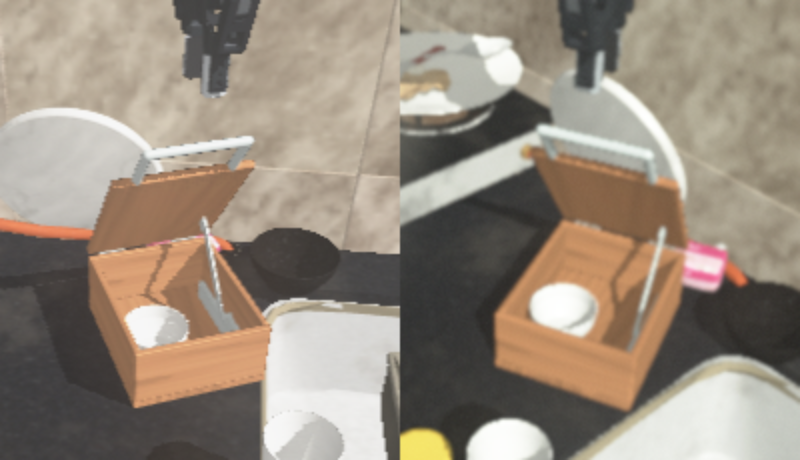

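The lid stands unaided at about 0.965 rad in two views 0.5 s apart. The gripper is clear above the bar (fingers at (215,85), bar at (200,150)).

```bash
python3 -c "
from bench import manip
print(manip.sign_off(), manip.current_time())"
```

```text
the job is handed in; nothing more can be done
the job is handed in; nothing more can be done
```

The lid rests unaided on its locked stay at about 0.965 rad, the gripper has let go and is clear above the handle, and the job was handed in at about 19 s; the judge's verdict was not shown.

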